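Seat a block on its locating pins and clamp it

ROBOT

A 7-joint arm with a two-finger parallel gripper is mounted at the origin on a cart in front of the work surface, level with it; the furniture and walls round the work are solid. World frame = base frame: x ahead of the robot, y to its left, z up, the work surface at z = 0. Lengths are in m, angles in rad, forces in N, time in s.
With the tool pointing down it reaches from about 0.4 to 0.875 m from the base axis. Payload 6.5 kg.
Tool frame: the origin (TCP) lies between the finger pads; the fingertips stand 11 mm ahead of it and the grasp point (between the pads) lies 8 mm behind it; y points along the fingers, z is the direction in which the jaws open and shut, and the axes are right-handed (so a half turn about y gives the same grasp; the last joint's range is limited). The gripper opens to 85 mm and grips with 20 to 120 N. Pads are 22 mm wide; open, the fingers measure 114 mm over their backs; the gripper's body (76 mm by 85 mm) begins 54 mm behind the grasp point. The pads swing forward as they close: fully open they stand 13 mm farther back than shut.
Start: joints at [-1.396, 0.536, -0.004, 1.538, 0.003, 1.067, -0.071], TCP at [0.155, 0.631, 0.242] pointing down, gripper open.
Joint ranges: [-2.7, 2.7], [-0.37, 2.16], [-1.27, 1.26], [0.24, 2.4], [-1.31, 4.45], [0.19, 1.91], [-2.76, 2.76]. Speed limits (rad/s): [2.39, 2.39, 3.14, 3.14, 3.14, 3.14, 3.14].

INTERFACE

Orientations are given as a unit quaternion [w, x, y, z].
In Python, from workcell import get_obs, capture, finish_job gives the robot as it stands.
- The arm moves only by the tool drive_tool, never from a script. Its argument "increments" is a list of rows, each a list of 6 numbers: the shift along the tool's x, y, z in mm, then the turn, a rotation vector about the tool's x, y, z in rad. A call has 1 to 20 rows; each row shifts and turns the commanded pose from where the row before left it, along the tool's axes as they then stand; what a row does not reach is not made up. A row lasts 1/12 s, in which the tool goes at most 41.7 mm and 7.16 degrees, less where a joint would pass 70% of its speed; a pose out of reach is approached as far as the arm can. A call is refused whole if a number of a shift passes 41.7 or a number of a turn 0.125, either way. A call with a gripper value outside its range is refused whole. "grip" is the opening, from 0 (shut) to 1 (fully open), set as the call begins (left out, the last holds). The fingers move at their own pace and stop on an object; "force" is the grip in N (left out, the last holds). Time passes only in rows, so rows that do not move let the fingers close. It gives the time, the measured TCP pose, the force and the opening at its end, in the units of the state.
- get_obs(): the state, without advancing time (a new reading comes with each control period).
- capture(name): name is "scene" or "top" or "wrist"; returns a dict with "pixels" (384x512x3 uint8, blue, green, red), "depth" (384x512 float32, m along the optical axis (not along the pixel's ray), 0 where there is no reading), "camera_matrix" (3x3 intrinsics, pixels), "k1" (the pictures are not rectified: a ray, as slopes to the right and down, at radius r is drawn at 1 + k1 r^2 times it, then the intrinsics apply), "rvec" (rotation vector, rad) and "tvec" (3), from world to camera coordinates, as OpenCV has them; the wrist camera has in their place "mount" (4x4, takes a point from camera to tool coordinates, whose origin is the TCP and whose axes are the tool frame's). Camera axes: x right, y down, z forward; pixel columns grow to the right and rows downward; lengths in m; the calibration is good to about 2 mm. A picture is of the moment at which its call begins: read the wrist's pose just before it.
- finish_job(): hands the job in, once; it reports no verdict.
The state is a dict: "time_s": time; "joints": joint angles; "dq": joint speeds; "joint_efforts": joint torques, N m; "eef_pos": TCP position; "eef_rot": TCP orientation; "wrist_force": force on the tool from outside, world axes, zero at the start; "torque": the same for the moment, N m; "gripper_width": finger opening in m.
Only numpy, scipy, OpenCV 4.12 (cv2) and the standard library are available. Lean on these libraries where they do the work, as an engineer would, in place of code of your own. Each camera call takes 0.05 s, during which the arm holds its last target.

TASK

Load the aluminium block in the drilling fixture without lifting it: with the fingertips gently push its near long side until it lies flat against the two far pins, then push its right-hand end until its left end meets the single end pin, still flat against the far pins. Then press the clamp's blue handle all the way down so that the rubber pad holds the block, and leave everything else where it is.

Things in the scene. Friction and masses are not known exactly. Their poses are not given: they have to be found in the camera images.
- fixture: Locating fixture fixed to the bench: dark steel plate 210 x 200 x 16 mm. Origin on the bench under it; the plate spans x -115 to +95, y -100 to +100 mm, top at 16 mm. x points away from the robot (yaw within 0.25 rad), y left. Steel pins, 10 mm thick, stand 18 mm out of it: far pins at x -10, y +28 and -44; end pin at x -48, y +70 mm. A toggle clamp stands behind the far pins.
- block: Loose aluminium block, 66 (x) x 130 (y) x 26 mm high, 0.4 to 0.65 kg, blind holes in its top; origin under its centre, on the plate's top. Home: origin at x -48, y 0 mm of the fixture, axes parallel. It starts 10 to 22 mm short of the far pins, 12 to 25 mm right of home, turned up to 0.15 rad. It slides easily, under about 3 N; over 30 N from the gripper is rough.
- clamp_arm: Clamp's steel arm; origin at its pivot, x 30, y 0, z 66 mm of the fixture. Driven by the handle. Open, it stands up over the far pins, 15 mm wide about y 0, x -25 to +36 mm, up to 145 mm above the bench: keep the gripper's body clear of it. Closed, it is level towards the robot and its rubber pad, 15 mm wide, presses on the block's top at x -36, y 0 mm of the fixture.
- clamp_handle (a joint): Turn of the clamp's handle: 0 = open (the handle slopes up and away from the robot, 50 degrees above level), 0.80 = fully down at its stop, clamped (4 degrees above level). It is stiff, stays where it is left and takes about 6 to 9 N straight down at the blue grip. It starts at 0 to 0.12.
- handle_spot (a point): Point on top of the handle's blue grip, 65 mm along the handle from its pivot (pivot at x 48, y 0, z 64 mm of the fixture; the handle swings in the plane y 0). The grip is 15 mm thick, from 37 to 105 mm along the handle. A straight push down at x 93 mm of the fixture meets the grip through the whole stroke; its top there is then 75 mm above the bench.
- caliper: Digital caliper, 225 x 74 x 20 mm, lying to the left of the fixture; origin under its middle. Leave alone.
- oil_bottle: Blue dropper bottle, 32 mm thick, 71 mm high, standing right of the clamp; origin under its middle. Leave alone.
- bush: Brass flanged bush, 28 mm wide, 21 mm high, right of the block; origin under its middle. Leave alone.
Not all that is in view belongs to the job. What is shaped like the block but green is not meant.

How it is judged:
On the way, in this order (a step that is already met when the one before it is completed fails the run):
1. the block lies flat against the two far pins (x of block in the frame of fixture above -0.0505 m and angle between the x axis of block and the x axis of fixture, either way round below 0.035 rad), for 0.1 s.
2. the block lies against the far pins and the end pin (all of step 1 and y of block in the frame of fixture above -0.0025 m), for 0.1 s.
3. the clamp handle is fully down (value of joint clamp_handle above 0.75 rad), for 0.1 s.
At the end, for the whole second after the job is handed in: The block is within 2.5 mm of home on the far pins and the end pin and parallel to the plate within 2 degrees, lies flat and still, the handle is down (joint over 0.75 of 0.80) and the rubber pad presses on the block (all of step 2 and x of block in the frame of fixture below -0.0455 m and y of block in the frame of fixture below 0.0025 m and angle between block's own z axis and vertical below 0.03 rad and value of joint clamp_handle above 0.75 rad and contact force between clamp_arm and block above 0.5 N and linear speed of block below 0.01 m/s); the robot touches nothing.
It fails at once if the block is lifted (more than 6 mm) or tipped (height (world z) of block above 0.022 m or angle between block's own z axis and vertical above 0.12 rad).
It fails at once if the block is pushed roughly (more than 30 N from the gripper) (contact force between any of the fingers, the arm and block above 30 N).
It fails at once if the caliper, the bottle or the bush is moved by more than 15 mm (distance of any of caliper, oil_bottle, bush from where it was at the start of the episode above 0.015 m).
It also fails if it takes over 72 s, if anything falls off the work surface, if the arm or the gripper's body presses on something with over 40 N, if the wrist force passes 120 N, or if a joint passes its speed limit or range.

## Working session

There is one attempt and no reset: what is moved stays moved. The work goes in short steps, Python scripts to look and compute and a tool call to move; the robot and the scene stay as the last step left them, time stands still between calls to the robot, and variables do not carry over. Pictures are saved under pics/ and viewed, and the job is handed in when it is done.

Besides the shell and the picture viewer there is one more tool, called after "Request:" as name(argument=value, ...) on one line, values as JSON. drive_tool: Moves the arm, as the interface text tells. Its arguments: {"type":"object","properties":{"increments":{"type":"array"},"grip":{"type":"number"},"force":{"type":"number"}},"required":["increments"]}

```bash
ls; mkdir -p pics
python3 - <<'E'
from workcell import get_obs, capture
import cv2, pickle
o=get_obs(); print(o)
d={}
for n in("scene","top","wrist"):
    c=capture(n); d[n]=c; cv2.imwrite(f"pics/{n}0.png",c["pixels"]); print(n,c["camera_matrix"],c["k1"],c.get("rvec"),c.get("tvec"),c.get("mount"))
pickle.dump(d,open("c0.pkl","wb"))
E
```

```text
pics
{'time_s': 0.0, 'joints': array([-1.39617941,  0.53716632, -0.00441253,  1.5388351 ,  0.0026264 ,
        1.06730451, -0.07120031]), 'dq': array([ 4.27544568e-04,  9.36369990e-05,  3.84145751e-04, -1.24818994e-03,
        8.00791226e-04, -1.12857053e-03, -1.44002566e-03]), 'joint_efforts': array([ 2.54762671e-05, -5.83427489e+01,  1.04860034e+00, -2.59092951e+01,
        1.22928817e-02,  9.74793162e-03,  1.05688855e-06]), 'eef_pos': array([0.15491887, 0.63065686, 0.24142806]), 'eef_rot': array([-0.70138576,  0.70259315, -0.08492972,  0.08489889]), 'wrist_force': array([ 0.03688694,  0.33845084, -0.38487149]), 'torque': array([-0.07473708,  0.00869924, -0.01545636]), 'gripper_width': 0.0855957060474494}
scene [[500.13705818   0.         253.16517319]
 [  0.         500.13705818 195.33948994]
 [  0.           0.           1.        ]] -0.04336329492418858 [ 2.22124691 -0.84580526  0.37662759] [-0.39907585  0.33631815  1.11773344] None
top [[414.94062124   0.         260.2838166 ]
 [  0.         414.94062124 182.10478964]
 [  0.           0.           1.        ]] 0.0249219036260802 [ 2.02009288 -2.17633494  0.24950648] [0.04573396 0.55870388 0.99985389] None
wrist [[336.296023     0.         257.77391307]
 [  0.         336.296023   189.20730683]
 [  0.           0.           1.        ]] -0.06919081992870875 None None [[-3.00373317e-04  9.64432535e-01  2.64328952e-01 -6.79307156e-02]
 [-3.51876033e-04 -2.64329049e-01  9.64432491e-01 -1.32106279e-01]
 [ 9.99999893e-01  1.96678763e-04  4.18758088e-04  8.30530097e-05]
 [ 0.00000000e+00  0.00000000e+00  0.00000000e+00  1.00000000e+00]]
```

View pics/scene0.png

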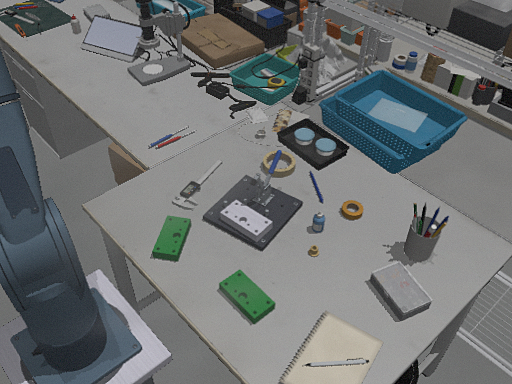

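View pics/top0.png

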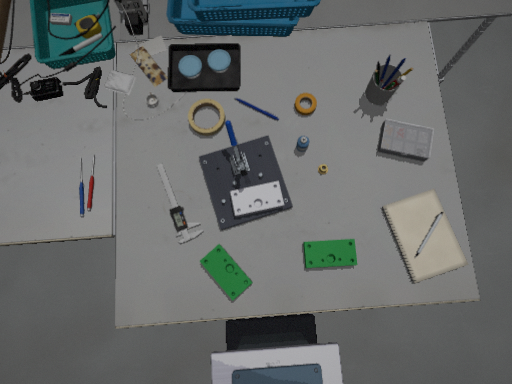

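The scene view shows the plate with the white block near (245,215). In the top view, the plate is centred near (245,182), the block near (258,199), the clamp handle near (231,133), the bottle at (302,144), the bush at (323,169) and the caliper at (178,205).

```bash
cat > h.py <<'E'
import numpy as np, cv2, pickle
from workcell import get_obs, capture
from scipy.spatial.transform import Rotation as R
def cam(c,o=None):
    if c.get("rvec") is not None:
        Rm=cv2.Rodrigues(np.array(c["rvec"]))[0]; t=np.array(c["tvec"]).ravel()
        return Rm.T, -Rm.T@t       # cam->world
    q=o["eef_rot"]; Rt=R.from_quat([q[1],q[2],q[3],q[0]]).as_matrix(); M=np.array(c["mount"])
    return Rt@M[:3,:3], Rt@M[:3,3]+o["eef_pos"]
def rays(c,uv):
    K=np.array(c["camera_matrix"]); uv=np.atleast_2d(np.array(uv,float))
    d=(uv-[K[0,2],K[1,2]])/[K[0,0],K[1,1]]; s=d.copy()
    for _ in range(10): s=d/(1+c["k1"]*(s**2).sum(1,keepdims=True))
    return np.c_[s,np.ones(len(s))]
def onplane(c,uv,z,o=None):
    Rw,C=cam(c,o); r=rays(c,uv)@Rw.T
    return C+r*((z-C[2])/r[:,2:])
def proj(c,P,o=None):
    Rw,C=cam(c,o); p=(np.atleast_2d(P)-C)@Rw; s=p[:,:2]/p[:,2:]
    s=s*(1+c["k1"]*(s**2).sum(1,keepdims=True)); K=np.array(c["camera_matrix"])
    return s*[K[0,0],K[1,1]]+[K[0,2],K[1,2]]
E
python3 - <<'E'
from h import *
d=pickle.load(open("c0.pkl","rb")); c=d["top"]; im=c["pixels"]
cv2.imwrite("pics/topz.png",cv2.resize(im[115:235,190:340],None,fx=5,fy=5,interpolation=cv2.INTER_CUBIC))
g=im.max(2)
# plate: dark region
m=((g<110)).astype(np.uint8); m[:, :195]=0;m[:,295:]=0;m[:133]=0;m[232:]=0
m=cv2.morphologyEx(m,cv2.MORPH_CLOSE,np.ones((25,25)))
m=cv2.morphologyEx(m,cv2.MORPH_OPEN,np.ones((15,15)))
cs,_=cv2.findContours(m,0,2); k=max(cs,key=cv2.contourArea); r=cv2.minAreaRect(k); 
P=onplane(c,cv2.boxPoints(r),.016); print("plate",cv2.boxPoints(r).round(1).tolist(),P.round(4).tolist(),P.mean(0))
for i in range(4): print(np.linalg.norm(P[i]-P[i-1]),np.arctan2(*(P[i]-P[i-1])[1::-1]))
b=((im.min(2)>150)).astype(np.uint8); b[:, :225]=0;b[:,290:]=0;b[:175]=0;b[222:]=0
k=np.ones((5,5))
cs,_=cv2.findContours(b,0,2)
for kk in cs:
    if cv2.contourArea(kk)<50: continue
    r=cv2.minAreaRect(kk);P=onplane(c,cv2.boxPoints(r),.042); print("block",r,cv2.boxPoints(r).round(1).tolist(),P.round(4).tolist(),P.mean(0))
    for i in range(4): print(np.linalg.norm(P[i]-P[i-1]),np.arctan2(*(P[i]-P[i-1])[1::-1]))
E
```

```text
plate [[195.3000030517578, 133.5], [279.3999938964844, 122.5], [292.29998779296875, 221.39999389648438], [208.1999969482422, 232.3000030517578]] [[0.7236, 0.1725, 0.016], [0.7382, -0.0622, 0.016], [0.4602, -0.0727, 0.016], [0.4479, 0.1493, 0.016]] [0.59247735 0.04672083 0.016     ]
0.27665495775355603 0.08427764628591664
0.23521327651209886 -1.5085360133380377
0.2781991017497777 -3.1039528099480407
0.22227910803215767 1.6261873668747815
block ((256.81219482421875, 197.79022216796875), (24.095844268798828, 49.44886779785156), 77.90524291992188) [[230.10000610351562, 191.1999969482422], [278.5, 180.8000030517578], [283.5, 204.39999389648438], [235.1999969482422, 214.8000030517578]] [[0.5477, 0.0842, 0.042], [0.566, -0.0441, 0.042], [0.5024, -0.0519, 0.042], [0.4847, 0.0747, 0.042]] [0.52519496 0.01572409 0.042     ]
0.06367360659315455 0.14890232597325706
0.1295652648024059 -1.4292800657981057
0.06402611647833745 -3.019904514490896
0.12782599383211632 1.7096397242019619
```

View pics/topz.png

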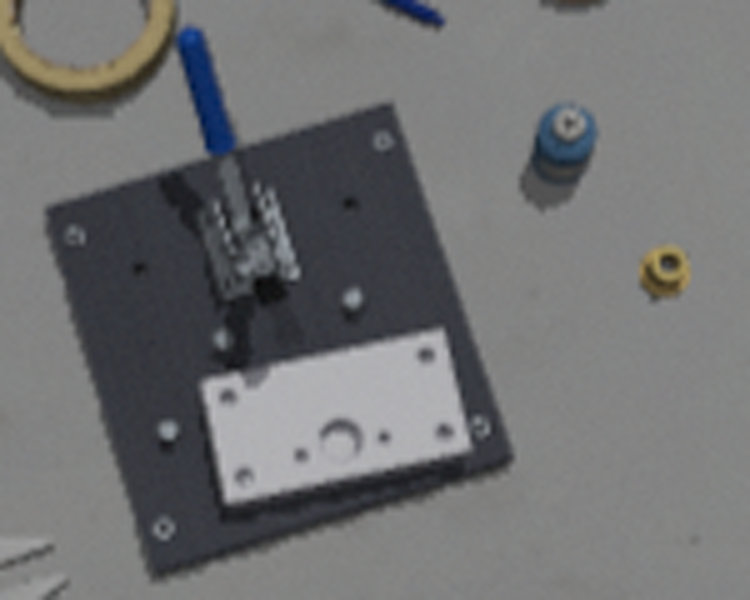

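The zoomed top view gives these positions in the zoom. Plate corners are (47,210), (390,105), (512,460) and (155,578). Pin tops are at (222,340), (352,298) and (168,430). The handle runs from (218,150) to (192,38).

Run:
```python
from h import *
d=pickle.load(open("c0.pkl","rb")); c=d["top"]; im=c["pixels"]
# edge fit for plate by local gradient is overkill: zoom coordinates -> px
f=lambda z:(np.array(z,float)+.5)/5-.5+[190,115]
L=lambda pts,mod: None
def fit(model,W):
    m0,w0=model.mean(0),W.mean(0); H=(model-m0).T@(W-w0); a=np.arctan2(H[0,1]-H[1,0],H[0,0]+H[1,1])
    Ra=np.array([[np.cos(a),-np.sin(a)],[np.sin(a),np.cos(a)]]); t=w0-Ra@m0
    return a,t,(model@Ra.T+t-W)*1000
C=onplane(c,f([(47,210),(390,105),(512,460),(155,578)]),.016)[:,:2]
mc=np.array([[.095,.1],[.095,-.1],[-.115,-.1],[-.115,.1]])
print(fit(mc,C))
Pn=onplane(c,f([(222,338),(352,297),(168,429)]),.034)[:,:2]
mp=np.array([[-.01,.028],[-.01,-.044],[-.048,.07]])
print(fit(mp,Pn))
a,t,r=fit(np.r_[mc,mp],np.r_[C,Pn]); print(a,t,r)
print("bush",onplane(c,f([(665,270)]),.015),"bottle",onplane(c,f([(568,122)]),.071))
# depth check
for name,p in(("block",(258,205)),("plate",(215,200)),("bench",(190,180))):
    z=c["depth"][p[1],p[0]]; Rw,Cc=cam(c); print(name,Cc+Rw@(rays(c,[p])[0]*z))
```

```text
(np.float64(0.2379312743710501), array([0.58696359, 0.04725819]), array([[-0.44149076,  1.8521119 ],
       [ 0.45844218, -1.07573901],
       [-0.63408634, -1.54349679],
       [ 0.61713491,  0.7671239 ]]))
(np.float64(0.24191939726358425), array([0.58940866, 0.04793033]), array([[ 0.03731857, -0.3049605 ],
       [ 0.1076208 ,  0.03435469],
       [-0.14493937,  0.27060581]]))
0.2374372874476136 [0.58798889 0.047493  ] [[ 0.64286747  2.05294344]
 [ 1.44678063 -0.89816958]
 [ 0.3298269  -1.26510659]
 [ 1.67706793  1.06877621]
 [-1.27117848 -0.66895202]
 [-1.51436298 -0.4062454 ]
 [-1.31100148  0.11675395]]
bush [[ 0.59735058 -0.16772866  0.015     ]] bottle [[ 0.66636631 -0.11633846  0.071     ]]
block [0.50773635 0.01413401 0.03091633]
plate [0.53246227 0.12730811 0.01597724]
bench [ 0.59687117  0.1946783  -0.00206624]
```

View pics/wrist0.png

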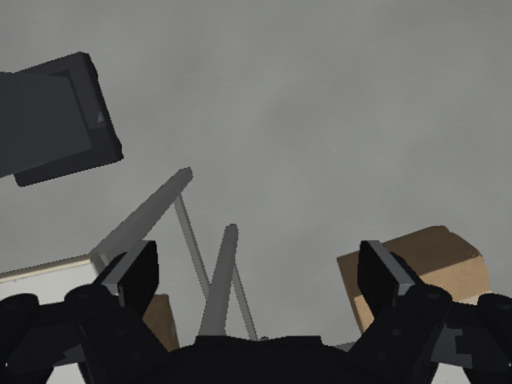

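Run:
```python
from h import *
o=get_obs();q=o["eef_rot"];M=R.from_quat([q[1],q[2],q[3],q[0]]).as_matrix();print(M.round(3))
```

```text
[[ 0.971 -0.     0.238]
 [-0.238 -0.001  0.971]
 [ 0.    -1.    -0.001]]
```

Request:
drive_tool(increments=[[10, 0, -12, 0, 0, 0], [20, 0, -24, 0, 0, 0], [24, 0, -28, 0, 0, 0], [24, 0, -28, 0, 0, 0], [24, 0, -28, 0, 0, 0], [24, 0, -28, 0, 0, 0], [24, 0, -28, 0, 0, 0], [24, 0, -28, 0, 0, 0], [24, 0, -28, 0, 0, 0], [24, 0, -28, 0, 0, 0], [24, 0, -28, 0, 0, 0], [24, 0, -28, 0, 0, 0], [24, 0, -28, 0, 0, 0], [24, 0, -28, 0, 0, 0], [24, 0, -28, 0, 0, 0], [24, 0, -28, 0, 0, 0], [24, 0, -28, 0, 0, 0], [24, 0, -29, 0, 0, 0], [24, 0, -30, 0, 0, 0], [20, 0, -20, 0, 0, 0]], grip=1)

```text
time_s: 1.82
eef_pos: [0.4727, -0.0011, 0.2424]
eef_rot: [-0.702, 0.702, -0.086, 0.086]
wrist_force: [1.1, 0.8, 0.8]
gripper_width: 0.0856
```

Request:
drive_tool(increments=[[0, 0, 0, 0, -0.08, 0], [0, 0, 0, 0, -0.1, 0], [0, 0, 0, 0, -0.1, 0], [0, 0, 0, 0, -0.1, 0], [0, 0, 0, 0, -0.1, 0], [0, 0, 0, 0, 0, 0], [0, 0, 0, 0, 0, 0]])

```text
time_s: 2.4
eef_pos: [0.4721, 0.0024, 0.2422]
eef_rot: [0.702, -0.702, -0.083, 0.083]
wrist_force: [0.4, 0.0, -0.6]
gripper_width: 0.0855
```

Run:
```python
from h import *
o=get_obs();q=o["eef_rot"];M=R.from_quat([q[1],q[2],q[3],q[0]]).as_matrix();print(o["eef_pos"],M.round(3),o["time_s"],o["wrist_force"],np.abs(o["dq"]).max())
c=capture("wrist");cv2.imwrite("pics/w1.png",c["pixels"]);pickle.dump((o,c),open("w1.pkl","wb"))
Mt=np.array(c["mount"])
for p in((148,250),(372,250),(150,262),(370,262)):
    z=c["depth"][p[1],p[0]];print(p,z,(Mt[:3,:3]@(rays(c,[p])[0]*z)+Mt[:3,3])*1000)
```

```text
[0.47209606 0.00238817 0.2422138 ] [[ 0.972 -0.    -0.234]
 [ 0.234  0.     0.972]
 [-0.    -1.     0.   ]] 2.4 [ 0.35140041  0.01367323 -0.57306337] 0.017352351340931056
(148, 250) 0.12948616 [-10.70423046 -13.47754936 -42.01925824]
(372, 250) 0.12609068 [-12.2115379  -16.59504989  43.94718043]
(150, 262) 0.13264392 [ -4.68220234 -11.85431769 -42.29400753]
(370, 262) 0.12605266 [ -7.82460513 -17.83717798  43.20944312]
```

View pics/w1.png

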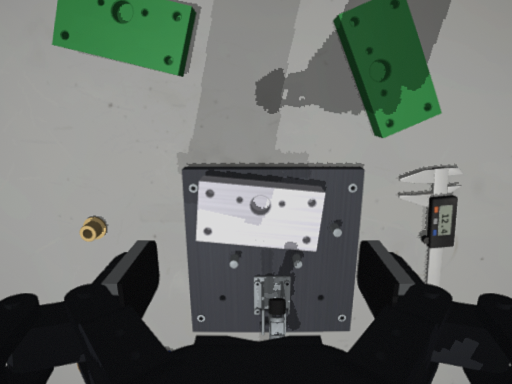

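The wrist view is upside-down with respect to the robot: away is down. It shows the plate from (185,168) to (362,331), the block from (197,178) to (325,250), and the pins at (233,265), (298,265) and (337,233). The fingertips are near (150,245) and (365,245).

```bash
cat >> h.py <<'E'
def fit(model,W):
    m0,w0=model.mean(0),W.mean(0); H=(model-m0).T@(W-w0); a=np.arctan2(H[0,1]-H[1,0],H[0,0]+H[1,1])
    Ra=np.array([[np.cos(a),-np.sin(a)],[np.sin(a),np.cos(a)]]); t=w0-Ra@m0
    return a,t,(model@Ra.T+t-W)*1000
E
python3 - <<'E'
from h import *
o,c=pickle.load(open("w1.pkl","rb")); Mt=np.array(c["mount"]);im=c["pixels"]
v,u=np.mgrid[220:330,100:420]; uv=np.c_[u.ravel(),v.ravel()]; z=c["depth"][uv[:,1],uv[:,0]]
P=(rays(c,uv)*z[:,None])@Mt[:3,:3].T+Mt[:3,3]; k=(z>0)&(P[:,1]<.03); P=P[k]; 
print("tip tool-y pct",np.percentile(P[:,1],[90,95,99,100])*1000)
k=P[:,1]>np.percentile(P[:,1],97); print(P[k].min(0),P[k].max(0))
cv2.imwrite("pics/w1z.png",cv2.resize(im[155:345,175:375],None,fx=3.5,fy=3.5,interpolation=cv2.INTER_CUBIC))
# block
b=((im.min(2)>165)).astype(np.uint8); b[:170]=0;b[255:]=0;b[:,:190]=0;b[:,332:]=0
b=cv2.morphologyEx(b,cv2.MORPH_OPEN,np.ones((5,5)))
cs,_=cv2.findContours(b,0,2);kk=max(cs,key=cv2.contourArea);r=cv2.minAreaRect(kk);print(cv2.boxPoints(r).tolist())
P=onplane(c,cv2.boxPoints(r),.042,o);print(P.round(4).tolist(),P.mean(0))
for i in range(4): print(np.linalg.norm(P[i]-P[i-1]),np.arctan2(*(P[i]-P[i-1])[1::-1]))
E
```

```text
tip tool-y pct [-11.73821859  -8.18846096  -4.38870965  -1.65140808]
[-0.01185093 -0.006621   -0.04830854] [ 0.00973065 -0.00165141  0.04892758]
[[193.44264221191406, 240.13116455078125], [198.8114776611328, 181.07379150390625], [324.40985107421875, 192.4918212890625], [319.041015625, 251.5491943359375]]
[[0.5659, -0.0453, 0.042], [0.5003, -0.052, 0.042], [0.4819, 0.0761, 0.042], [0.5472, 0.0896, 0.042]] [0.52383889 0.01709251 0.042     ]
0.13619800423746123 -1.4332189920772382
0.0658948612024124 -3.0409331017379913
0.12936498725448375 1.7134505600458
0.06665228987666998 0.20367787198943652
```

View pics/w1z.png

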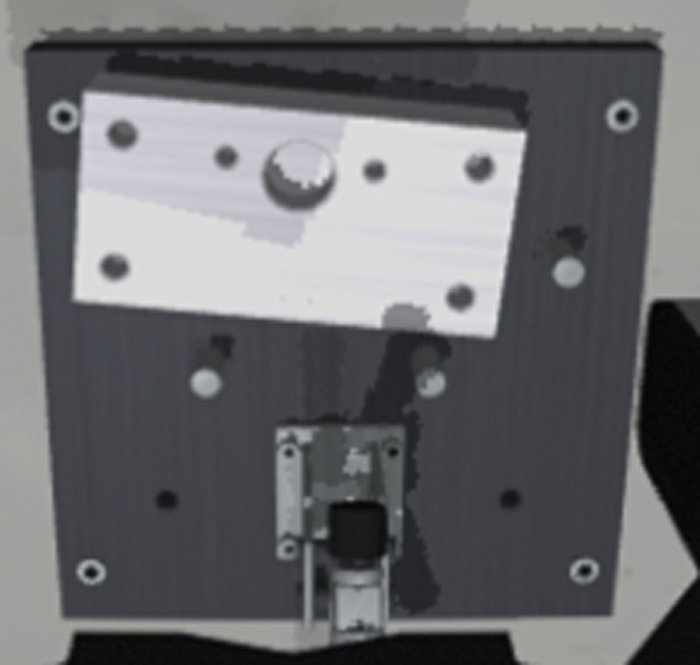

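Block top corners in this zoom are (83,92), (526,130), (495,337) and (74,300). Pin tops are at (206,383), (431,382) and (568,272). The open fingertips reach only tool y ≈ -2 mm.

Run:
```python
from h import *
o,c=pickle.load(open("w1.pkl","rb"))
f=lambda z:(np.array(z,float)+.5)/3.5-.5+[175,155]
mp=np.array([[-.01,.028],[-.01,-.044],[-.048,.07]])
Pn=onplane(c,f([(431,382),(206,382),(568,272)]),.034,o)[:,:2]; a,t,r=fit(mp,Pn); print(a,t,r.round(1).tolist())
mb=np.array([[-.033,-.065],[-.033,.065],[.033,.065],[.033,-.065]])
B=onplane(c,f([(83,92),(526,130),(495,337),(74,300)]),.042,o)[:,:2]; ab,tb,rb=fit(mb,B); print(ab,tb,rb.round(1).tolist())
mc=np.array([[.095,.1],[.095,-.1],[-.115,-.1],[-.115,.1]])
C=onplane(c,f([(613,616),(62,618),(28,50),(662,50)]),.016,o)[:,:2]; a2,t2,r2=fit(mc,C);print(a2,t2,r2.round(1).tolist())
for aa,tt in((a,t),(a2,t2)):
    Ra=np.array([[np.cos(aa),-np.sin(aa)],[np.sin(aa),np.cos(aa)]]); print("block in fix",Ra.T@(tb-tt),ab-aa,"tcp in fix",Ra.T@(o["eef_pos"][:2]-tt))
```

```text
0.23615076187854953 [0.58692973 0.04798911] [[0.1, -0.2], [0.1, -0.0], [-0.1, 0.2]]
0.14489382436364348 [0.52353807 0.0168348 ] [[-0.0, 0.2], [0.4, -0.0], [-0.4, -0.3], [0.0, 0.1]]
0.23687765290385998 [0.5870183  0.04834587] [[0.1, -0.2], [-0.2, 0.2], [0.3, -1.0], [-0.2, 0.9]]
block in fix [-0.06892119 -0.0154584 ] -0.09125693751490604 tcp in fix [-0.12231543 -0.01746861]
block in fix [-0.06910223 -0.01573432] -0.0919838285402165 tcp in fix [-0.12249792 -0.01770571]
```

Request:
drive_tool(increments=[[-6, 10, 1, 0, 0, 0], [0, 25, 0, 0, 0, 0], [0, 30, 0, 0, 0, 0], [0, 30, 0, 0, 0, 0], [0, 30, 0, 0, 0, 0], [0, 30, 0, 0, 0, 0], [0, 25, 0, 0, 0, 0], [0, 20, 0, 0, 0, 0], [0, 12, 0, 0, 0, 0], [0, 6, 0, 0, 0, 0], [0, 0, 0, 0, 0, 0], [0, 0, 0, 0, 0, 0]])

```text
time_s: 3.45
eef_pos: [0.4665, 0.002, 0.0246]
eef_rot: [-0.702, 0.702, 0.084, -0.084]
wrist_force: [-0.4, 0.2, 0.6]
gripper_width: 0.0852
```

Request:
drive_tool(increments=[[3, 1, 0, 0, 0, 0], [3, 0, 0, 0, 0, 0], [3, 0, 0, 0, 0, 0], [2, 0, 0, 0, 0, 0], [2, 0, 0, 0, 0, 0], [2, 0, 0, 0, 0, 0], [0, 0, 0, 0, 0, 0]])

```text
time_s: 4.03
eef_pos: [0.4809, 0.0054, 0.0233]
eef_rot: [-0.702, 0.702, 0.084, -0.084]
wrist_force: [-1.0, -1.7, 0.0]
gripper_width: 0.0855
```

Request:
drive_tool(increments=[[1.5, 0, 0, 0, 0, 0], [1.5, 0, 0, 0, 0, 0], [1.5, 0, 0, 0, 0, 0], [1.5, 0, 0, 0, 0, 0], [1.5, 0, 0, 0, 0, 0], [1.5, 0, 0, 0, 0, 0], [1.5, 0, 0, 0, 0, 0], [1.5, 0, 0, 0, 0, 0], [1.5, 0, 0, 0, 0, 0], [1.5, 0, 0, 0, 0, 0], [0, 0, 0, 0, 0, 0]])

```text
time_s: 4.95
eef_pos: [0.496, 0.0094, 0.0233]
eef_rot: [0.702, -0.702, -0.085, 0.084]
wrist_force: [-0.6, 0.5, -0.8]
gripper_width: 0.0853
```

```bash
cat >> h.py <<'E'
def tcpfix(o):
    d=o["eef_pos"][:2]-[.587,.0481]; a=.2365; return np.array([d[0]*np.cos(a)+d[1]*np.sin(a),-d[0]*np.sin(a)+d[1]*np.cos(a)])*1000
E
python3 - <<'E'
from h import *
o=get_obs();print(tcpfix(o),o["wrist_force"])
c=capture("wrist");cv2.imwrite("pics/w2.png",c["pixels"])
c=capture("top");cv2.imwrite("pics/t2.png",cv2.resize(c["pixels"][115:235,190:340],None,fx=5,fy=5,interpolation=2))
E
```

```text
[-97.54826787 -16.25498002] [-0.58255194  0.46735496 -0.75637054]
```

View pics/w2.png

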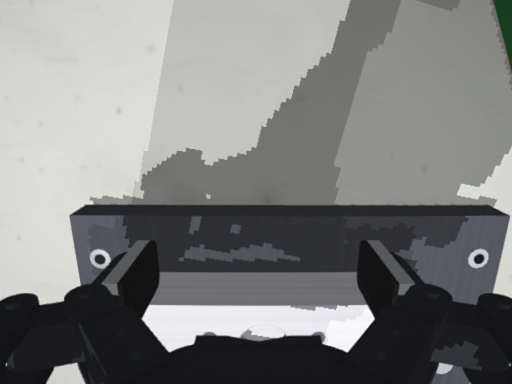

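View pics/t2.png

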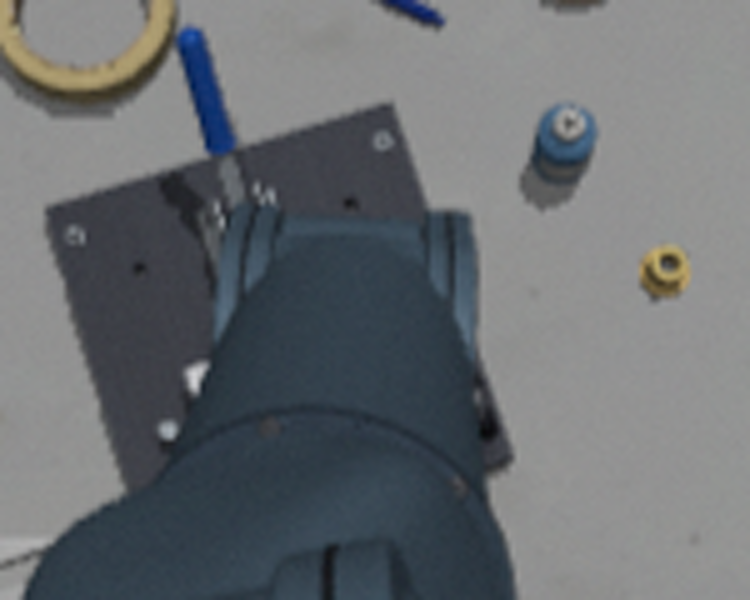

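The wrist view shows the block's near edge level at row 272 between the fingers, so it is now squared. About 5 mm remain to the far pins. The top view is mostly covered by the arm.

Request:
drive_tool(increments=[[1, 0, 0, 0, 0, 0], [1, 0, 0, 0, 0, 0], [1, 0, 0, 0, 0, 0], [0.7, 0, 0, 0, 0, 0], [0.5, 0, 0, 0, 0, 0], [0, 0, 0, 0, 0, 0]])

```text
time_s: 5.55
eef_pos: [0.4997, 0.0102, 0.0233]
eef_rot: [-0.702, 0.702, 0.085, -0.084]
wrist_force: [-2.3, -0.5, 1.0]
gripper_width: 0.0853
```

Request:
drive_tool(increments=[[0.5, 0, 0, 0, 0, 0], [0.5, 0, 0, 0, 0, 0], [0, 0, 0, 0, 0, 0]])

```text
time_s: 5.8
eef_pos: [0.5004, 0.0103, 0.0233]
eef_rot: [-0.702, 0.702, 0.084, -0.084]
wrist_force: [-1.7, -2.5, 0.8]
gripper_width: 0.0857
```

Request:
drive_tool(increments=[[0.5, 0, 0, 0, 0, 0], [0.3, 0, 0, 0, 0, 0], [0, 0, 0, 0, 0, 0]])

```text
time_s: 6.05
eef_pos: [0.5013, 0.0105, 0.0233]
eef_rot: [-0.702, 0.702, 0.084, -0.084]
wrist_force: [-1.7, 0.2, -0.7]
gripper_width: 0.0856
```

Request:
drive_tool(increments=[[0.4, 0, 0, 0, 0, 0], [0, 0, 0, 0, 0, 0]])

```text
time_s: 6.22
eef_pos: [0.5017, 0.0107, 0.0233]
eef_rot: [-0.702, 0.702, 0.084, -0.084]
wrist_force: [-2.0, -1.0, -1.1]
gripper_width: 0.0854
```

Request:
drive_tool(increments=[[0.4, 0, 0, 0, 0, 0], [0, 0, 0, 0, 0, 0]])

```text
time_s: 6.38
eef_pos: [0.502, 0.0107, 0.0233]
eef_rot: [-0.702, 0.702, 0.084, -0.084]
wrist_force: [-2.9, -0.9, -0.0]
gripper_width: 0.085
```

Request:
drive_tool(increments=[[0.4, 0, 0, 0, 0, 0], [0, 0, 0, 0, 0, 0]])

```text
time_s: 6.55
eef_pos: [0.5023, 0.0108, 0.0233]
eef_rot: [0.702, -0.702, -0.084, 0.084]
wrist_force: [-2.2, -1.5, 0.1]
gripper_width: 0.0854
```

Request:
drive_tool(increments=[[0.4, 0, 0, 0, 0, 0], [0, 0, 0, 0, 0, 0]])

```text
time_s: 6.72
eef_pos: [0.5023, 0.0108, 0.0233]
eef_rot: [0.702, -0.702, -0.084, 0.085]
wrist_force: [-3.9, -0.2, 2.4]
gripper_width: 0.0853
```

Request:
drive_tool(increments=[[0.4, 0, 0, 0, 0, 0], [0, 0, 0, 0, 0, 0]])

```text
time_s: 6.88
eef_pos: [0.5023, 0.0108, 0.0232]
eef_rot: [0.702, -0.702, -0.084, 0.085]
wrist_force: [-5.9, -1.0, 3.3]
gripper_width: 0.0855
```

Request:
drive_tool(increments=[[0.4, 0, 0, 0, 0, 0], [0, 0, 0, 0, 0, 0], [-3, 0, 0, 0, 0, 0], [-6, 0, 0, 0, 0, 0], [-6, 0, 0, 0, 0, 0], [-5, -10, 0, 0, 0, 0], [0, -25, 0, 0, 0, 0], [-5, -35, 0, 0, 0, 0], [-5, -35, 0, 0, 0, 0], [-5, -35, 0, 0, 0, 0], [0, -30, 0, 0, 0, 0], [0, -15, 0, 0, 0, 0], [0, 0, 0, 0, 0, 0], [0, 0, 0, 0, 0, 0]])

```text
time_s: 8.05
eef_pos: [0.47, 0.003, 0.2089]
eef_rot: [0.702, -0.702, -0.085, 0.083]
wrist_force: [0.5, -0.2, -0.6]
gripper_width: 0.0857
```

Run:
```python
from h import *
o=get_obs();print(tcpfix(o),o["eef_pos"],np.abs(o["dq"]).max(),o["time_s"])
c=capture("wrist");pickle.dump((o,c),open("w3.pkl","wb"))
im=c["pixels"];cv2.imwrite("pics/w3.png",cv2.resize(im[155:384,140:412],None,fx=2.5,fy=2.5,interpolation=2))
```

```text
[-124.34592879  -16.39682438] [0.46995717 0.00302516 0.20894489] 0.03949448473041953 8.05
```

View pics/w3.png

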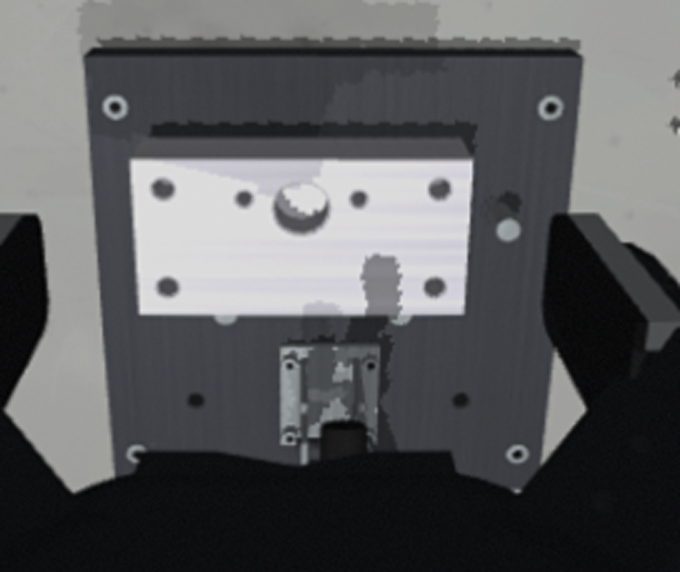

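The block lies flat against both far pins. Its top corners are at (130,159), (473,158), (466,315) and (139,314), and the end pin top is at (508,230).

Run:
```python
from h import *
o,c=pickle.load(open("w3.pkl","rb"))
f=lambda z:(np.array(z,float)+.5)/2.5-.5+[140,155]
mb=np.array([[-.033,-.065],[-.033,.065],[.033,.065],[.033,-.065]])
B=onplane(c,f([(130,159),(473,158),(466,315),(139,314)]),.042,o)[:,:2]; ab,tb,rb=fit(mb,B); print(ab,tb,rb.round(1).tolist())
print(tcpfix({"eef_pos":np.r_[tb,0]}),ab-.2365)
```

```text
0.24115408001560132 [0.54355079 0.02450859] [[0.3, 0.3], [0.5, 0.3], [-0.5, -1.2], [-0.2, 0.5]]
[-47.76725611 -12.75450567] 0.004654080015601331
```

Request:
drive_tool(increments=[[8, 0, -10, 0, 0, 0], [16, 0, -20, 0, 0, 0], [20, 0, -23, 0, 0, 0], [18, 0, -21, 0, 0, 0], [10, 5, -12, 0, 0, 0], [4, 15, -4, 0, 0, 0], [0, 25, 0, 0, 0, 0], [0, 30, 0, 0, 0, 0], [0, 30, 0, 0, 0, 0], [0, 30, 0, 0, 0, 0], [0, 20, 0, 0, 0, 0], [0, 12, 0, 0, 0, 0], [0, 5, 0, 0, 0, 0], [0, 0, 0, 0, 0, 0], [0, 0, 0, 0, 0, 0]], grip=0)

```text
time_s: 9.35
eef_pos: [0.5653, -0.067, 0.0367]
eef_rot: [-0.702, 0.702, 0.085, -0.084]
wrist_force: [0.6, -0.6, 0.2]
gripper_width: -0.0
```

Run:
```python
from h import *
o=get_obs();print(tcpfix(o),o["eef_pos"],o["wrist_force"],np.abs(o["dq"]).max(),o["gripper_width"])
c=capture("scene");im=c["pixels"];cv2.imwrite("pics/s3.png",cv2.resize(im[150:280,180:360],None,fx=4,fy=4,interpolation=2))
```

```text
[ -48.11805154 -106.84912444] [ 0.56525627 -0.067049    0.0366892 ] [ 0.62036796 -0.58996877  0.18415686] 0.024233184303831288 -4.049181639472444e-05
```

View pics/s3.png

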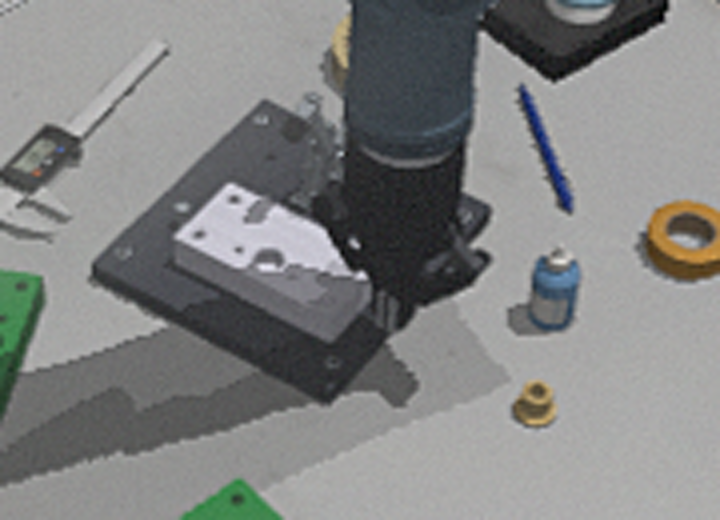

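The closed fingers sit beside the block's right end, near (400,310), and clear of the bush and bottle.

Request:
drive_tool(increments=[[0, 0, 2, 0, 0, 0], [0, 0, 2.5, 0, 0, 0], [0, 0, 2.5, 0, 0, 0], [0, 0, 2, 0, 0, 0], [0, 0, 1.5, 0, 0, 0], [0, 0, 1.5, 0, 0, 0], [0, 0, 1.5, 0, 0, 0], [0, 0, 1.5, 0, 0, 0], [0, 0, 1.5, 0, 0, 0], [0, 0, 1.5, 0, 0, 0], [0, 0, 0, 0, 0, 0]])

```text
time_s: 10.32
eef_pos: [0.5604, -0.0494, 0.0364]
eef_rot: [-0.702, 0.702, 0.084, -0.084]
wrist_force: [0.3, -2.9, 0.7]
gripper_width: 0.0001
```

Run:
```python
from h import *
o=get_obs();print(tcpfix(o),o["wrist_force"])
c=capture("wrist");pickle.dump((o,c),open("w4.pkl","wb"))
im=c["pixels"];cv2.imwrite("pics/w4.png",im)
c=capture("scene");im=c["pixels"];cv2.imwrite("pics/s4.png",cv2.resize(im[150:280,180:360],None,fx=4,fy=4,interpolation=2))
```

```text
[-48.68846021 -88.51835831] [ 0.34614083 -2.93486839  0.7331605 ]
```

View pics/w4.png

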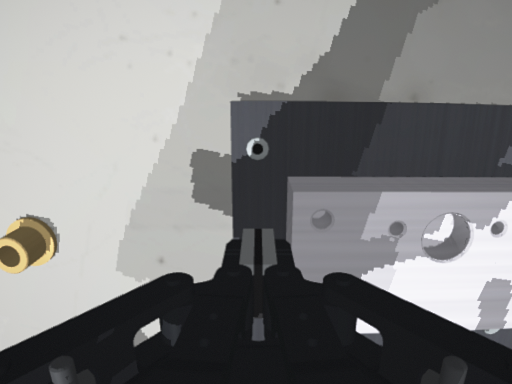

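View pics/s4.png

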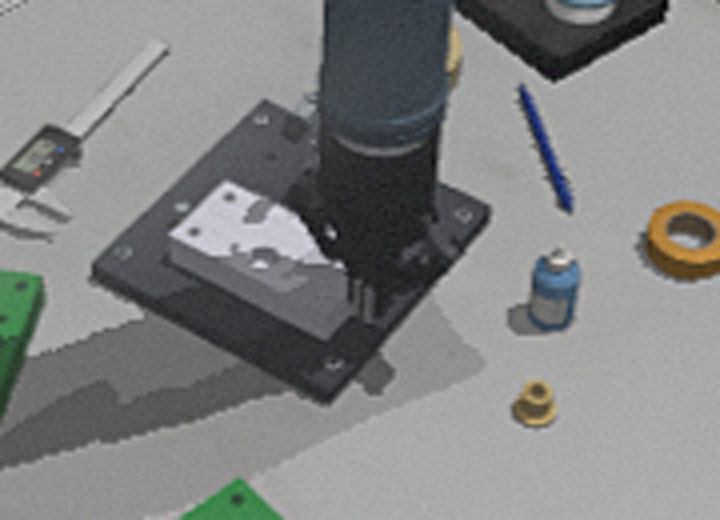

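The wrist view shows the fingers touching the block's right end at column 288. The block's edge is still level at row 178.

Request:
drive_tool(increments=[[0.1, 0, 1, 0, 0, 0], [0.1, 0, 1, 0, 0, 0], [0.1, 0, 1, 0, 0, 0], [0.1, 0, 1, 0, 0, 0], [0.1, 0, 1, 0, 0, 0], [0.1, 0, 1, 0, 0, 0], [0.1, 0, 0.6, 0, 0, 0], [0, 0, 0, 0, 0, 0]])

```text
time_s: 11.08
eef_pos: [0.5591, -0.0427, 0.0362]
eef_rot: [-0.702, 0.702, 0.084, -0.085]
wrist_force: [-0.8, -5.1, 1.1]
gripper_width: -0.0002
```

Request:
drive_tool(increments=[[0, 0, 0.4, 0, 0, 0], [0, 0, 0.4, 0, 0, 0], [0, 0, 0, 0, 0, 0]])

```text
time_s: 11.33
eef_pos: [0.559, -0.042, 0.0363]
eef_rot: [-0.702, 0.702, 0.084, -0.084]
wrist_force: [-1.2, -6.1, 0.8]
gripper_width: 0.0
```

Request:
drive_tool(increments=[[0, 0, 0.4, 0, 0, 0], [0, 0, 0.4, 0, 0, 0], [0, 0, 0, 0, 0, 0]])

```text
time_s: 11.58
eef_pos: [0.5588, -0.0411, 0.0362]
eef_rot: [-0.702, 0.702, 0.084, -0.085]
wrist_force: [-1.7, -5.2, 1.5]
gripper_width: 0.0002
```

Request:
drive_tool(increments=[[0, 0, 0.4, 0, 0, 0], [0, 0, 0.3, 0, 0, 0], [0, 0, 0, 0, 0, 0]])

```text
time_s: 11.83
eef_pos: [0.5587, -0.0405, 0.0362]
eef_rot: [-0.702, 0.702, 0.084, -0.084]
wrist_force: [-1.3, -4.9, 1.6]
gripper_width: -0.0001
```

Request:
drive_tool(increments=[[0, 0, 0.4, 0, 0, 0], [0, 0, 0, 0, 0, 0]])

```text
time_s: 12.0
eef_pos: [0.5587, -0.0404, 0.0362]
eef_rot: [-0.702, 0.702, 0.084, -0.084]
wrist_force: [-2.4, -5.6, 1.7]
gripper_width: 0.0003
```

Request:
drive_tool(increments=[[0, 0, 0.4, 0, 0, 0], [0, 0, 0, 0, 0, 0]])

```text
time_s: 12.17
eef_pos: [0.5587, -0.0404, 0.0362]
eef_rot: [-0.702, 0.702, 0.084, -0.084]
wrist_force: [-1.6, -6.6, 1.0]
gripper_width: -0.0004
```

Request:
drive_tool(increments=[[0, 0, 0.6, 0, 0, 0], [0, 0, 0, 0, 0, 0], [0, 0, 0, 0, 0, 0]])

```text
time_s: 12.42
eef_pos: [0.5586, -0.0403, 0.0363]
eef_rot: [-0.702, 0.703, 0.084, -0.084]
wrist_force: [-0.1, -7.3, -0.1]
gripper_width: -0.0001
```

Request:
drive_tool(increments=[[0, 0, -4, 0, 0, 0], [0, 0, -6, 0, 0, 0], [0, -4, -6, 0, 0, 0], [0, -20, -4, 0, 0, 0], [0, -30, 0, 0, 0, 0], [-8, -35, 5, 0, 0, 0], [-15, -35, 15, 0, 0, 0], [-20, -30, 20, 0, 0, 0], [-20, -15, 20, 0, 0, 0], [-10, 0, 10, 0, 0, 0], [0, 0, 0, 0, 0, 0], [0, 0, 0, 0, 0, 0]])

```text
time_s: 13.42
eef_pos: [0.4761, -0.0071, 0.2059]
eef_rot: [0.702, -0.702, -0.085, 0.084]
wrist_force: [0.3, -0.4, -0.7]
gripper_width: -0.0001
```

Run:
```python
from h import *
o=get_obs();print(tcpfix(o),o["eef_pos"],np.abs(o["dq"]).max(),o["time_s"])
c=capture("wrist");pickle.dump((o,c),open("w5.pkl","wb"))
im=c["pixels"];cv2.imwrite("pics/w5.png",cv2.resize(im[155:384,170:442],None,fx=2.5,fy=2.5,interpolation=2))
```

```text
[-120.7737959   -27.63810561] [ 0.47606371 -0.00706625  0.2058695 ] 0.03599531026456278 13.4167
```

View pics/w5.png

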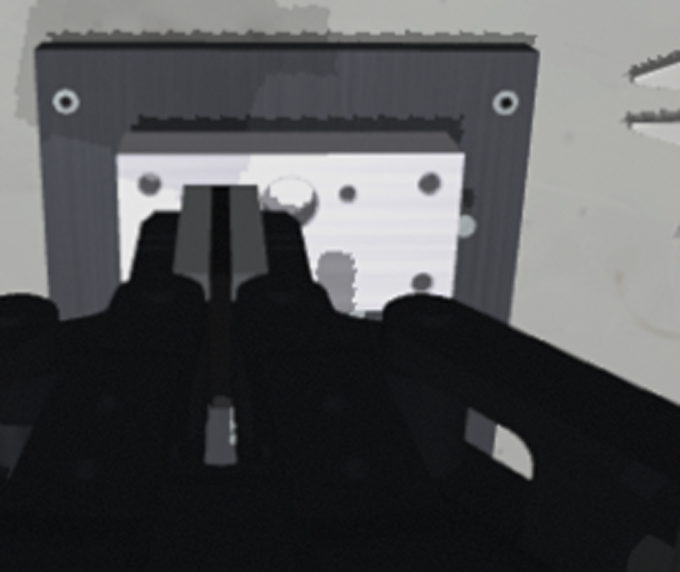

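The block's left end now touches the end pin, near (462,225). The visible top corners are (117,154), (464,153) and (455,312).

Run:
```python
from h import *
o,c=pickle.load(open("w5.pkl","rb"))
f=lambda z:(np.array(z,float)+.5)/2.5-.5+[170,155]
mb=np.array([[-.033,-.065],[-.033,.065],[.033,.065]])
B=onplane(c,f([(117,154),(464,153),(455,312)]),.042,o)[:,:2]; ab,tb,rb=fit(mb,B); print(ab,tb,rb.round(1).tolist())
print(tcpfix({"eef_pos":np.r_[tb,0]}),ab-.2365)
```

```text
0.24487076191561644 [0.54053544 0.03766593] [[0.4, 0.9], [0.2, 0.6], [-0.7, -1.5]]
[-47.61588824   0.74309161] 0.008370761915616448
```

Request:
drive_tool(increments=[[10, -4, 2, 0, 0, 0], [25, -4, 3, 0, 0, 0], [35, 0, 4, 0, 0, 0], [35, 0, 5, 0, 0, 0], [35, 0, 5, 0, 0, 0], [35, 0, 4, 0, 0, 0], [25, 0, 3, 0, 0, 0], [14, 0, 2, 0, 0, 0], [0, 0, 0, 0, 0, 0], [0, 0, 0, 0, 0, 0], [0, 0, 0, 0, 0, 0]])

```text
time_s: 14.38
eef_pos: [0.6766, 0.0688, 0.2124]
eef_rot: [-0.702, 0.702, 0.083, -0.085]
wrist_force: [-0.3, 0.5, 0.3]
gripper_width: 0.0001
```

Run:
```python
from h import *
o=get_obs();print(tcpfix(o),o["eef_pos"],np.abs(o["dq"]).max(),o["time_s"])
c=capture("wrist");cv2.imwrite("pics/w6.png",c["pixels"])
c=capture("scene");im=c["pixels"];cv2.imwrite("pics/s6.png",cv2.resize(im[110:260,180:360],None,fx=4,fy=4,interpolation=2))
```

```text
[91.94120541 -0.83456641] [0.67657747 0.06883063 0.21244165] 0.020464098249438355 14.3833
```

View pics/w6.png

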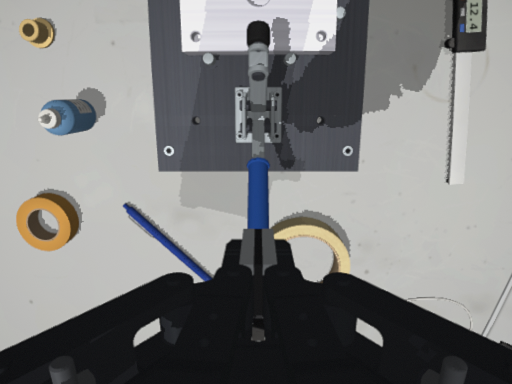

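View pics/s6.png

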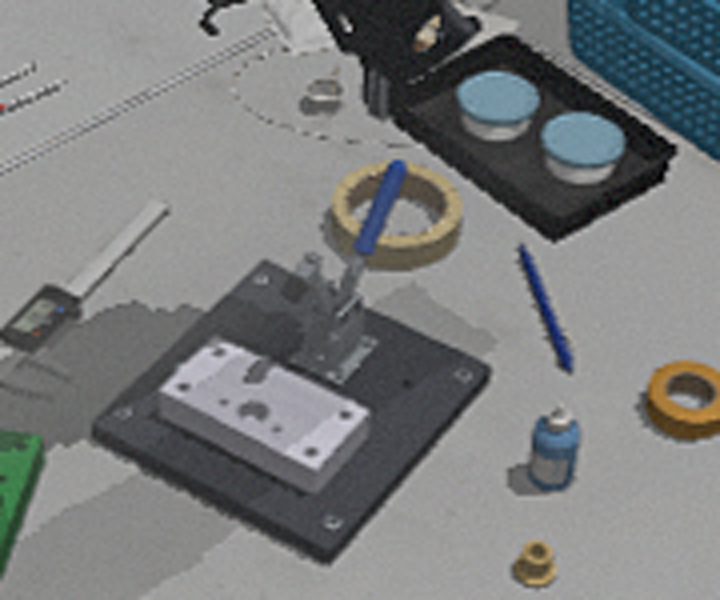

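The wrist view shows the handle's grip, at column 258, in line with the closed fingers. In the scene view the block sits home on all three pins.

Request:
drive_tool(increments=[[1, 10, 0.8, 0, 0, 0], [0, 18, 0, 0, 0, 0], [0, 15, 0, 0, 0, 0], [0, 8, 0, 0, 0, 0], [0, 5, 0, 0, 0, 0], [0, 5, 0, 0, 0, 0], [0, 5, 0, 0, 0, 0], [0, 5, 0, 0, 0, 0], [0, 5, 0, 0, 0, 0], [0, 5, 0, 0, 0, 0], [0, 5, 0, 0, 0, 0], [0, 0, 0, 0, 0, 0]])

```text
time_s: 15.48
eef_pos: [0.6784, 0.071, 0.1274]
eef_rot: [-0.702, 0.702, 0.085, -0.084]
wrist_force: [0.1, -0.1, 0.5]
gripper_width: 0.0001
```

Request:
drive_tool(increments=[[0, 5, 0, 0, 0, 0], [0, 5, 0, 0, 0, 0], [0, 5, 0, 0, 0, 0], [0, 5, 0, 0, 0, 0], [0, 5, 0, 0, 0, 0], [0, 5, 0, 0, 0, 0], [0, 4, 0, 0, 0, 0], [0, 0, 0, 0, 0, 0]])

```text
time_s: 16.15
eef_pos: [0.6799, 0.0715, 0.0943]
eef_rot: [-0.702, 0.702, 0.086, -0.083]
wrist_force: [1.9, 1.2, 3.5]
gripper_width: 0.0003
```

Request:
drive_tool(increments=[[0, 2, 0, 0, 0, 0], [0, 2, 0, 0, 0, 0], [0, 2, 0, 0, 0, 0], [0, 1, 0, 0, 0, 0], [0, 0, 0, 0, 0, 0]])

```text
time_s: 16.57
eef_pos: [0.6807, 0.0717, 0.0881]
eef_rot: [0.702, -0.702, -0.087, 0.082]
wrist_force: [3.1, 0.9, 5.0]
gripper_width: 0.0
```

Run:
```python
from h import *
o=get_obs();print(tcpfix(o),o["eef_pos"],o["wrist_force"])
c=capture("wrist");cv2.imwrite("pics/w7.png",c["pixels"])
c=capture("scene");im=c["pixels"];cv2.imwrite("pics/s7.png",cv2.resize(im[110:260,180:360],None,fx=4,fy=4,interpolation=2))
```

```text
[96.65903026  1.01967831] [0.68072952 0.07173865 0.08808204] [3.06613215 0.87531435 4.97910432]
```

View pics/w7.png

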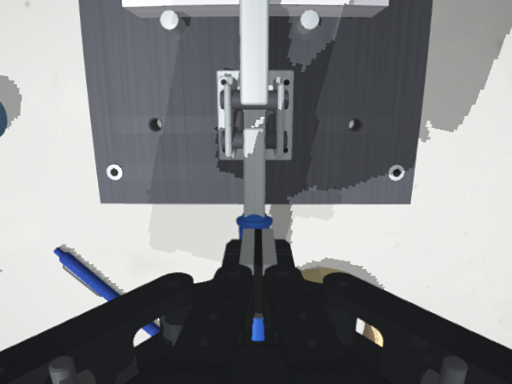

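View pics/s7.png

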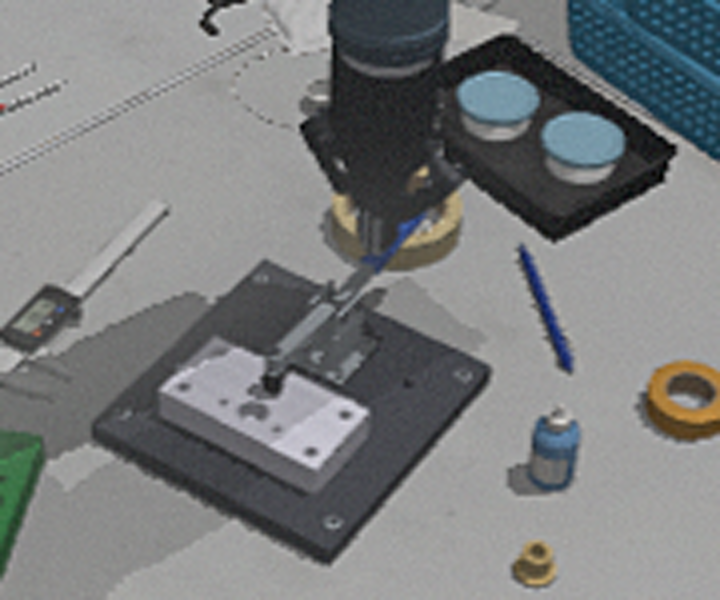

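The arm is nearly level and the pad is close to the block, near (272,380) in the scene view. I'll press on to the stop.

Request:
drive_tool(increments=[[0, 1, 0, 0, 0, 0], [0, 1, 0, 0, 0, 0], [0, 0, 0, 0, 0, 0]])

```text
time_s: 16.92
eef_pos: [0.681, 0.0718, 0.0863]
eef_rot: [0.702, -0.702, -0.087, 0.082]
wrist_force: [3.6, 0.0, 6.0]
gripper_width: -0.0
```

Request:
drive_tool(increments=[[0, 1, 0, 0, 0, 0], [0, 1, 0, 0, 0, 0], [0, 0, 0, 0, 0, 0]])

```text
time_s: 17.17
eef_pos: [0.6812, 0.0718, 0.0858]
eef_rot: [0.702, -0.702, -0.087, 0.082]
wrist_force: [-0.1, -0.3, 15.1]
gripper_width: -0.0004
```

Request:
drive_tool(increments=[[0, 1, 0, 0, 0, 0], [0, 1, 0, 0, 0, 0], [0, 0, 0, 0, 0, 0]])

```text
time_s: 17.42
eef_pos: [0.6814, 0.0718, 0.0855]
eef_rot: [0.702, -0.702, -0.087, 0.082]
wrist_force: [-5.3, -0.4, 28.5]
gripper_width: 0.0
```

The handle has reached its stop: height stalls at 0.0855 m and force has risen to 28 N. I'll retreat and check.

Request:
drive_tool(increments=[[0, 0, 0, 0, 0, 0], [0, -4, 0, 0, 0, 0], [0, -8, 0, 0, 0, 0], [0, -15, 0, 0, 0, 0], [0, -25, 0, 0, 0, 0], [0, -35, 0, 0, 0, 0], [0, -35, 0, 0, 0, 0], [-30, -25, 0, 0, 0, 0], [-35, 0, 0, 0, 0, 0], [-35, 0, 0, 0, 0, 0], [-35, 0, 0, 0, 0, 0], [-35, 0, 0, 0, 0, 0], [-25, 0, 0, 0, 0, 0], [0, 0, 0, 0, 0, 0], [0, 0, 0, 0, 0, 0], [0, 0, 0, 0, 0, 0]], grip=1)

```text
time_s: 18.75
eef_pos: [0.4895, 0.025, 0.228]
eef_rot: [0.702, -0.702, -0.085, 0.084]
wrist_force: [-0.1, -0.2, -0.2]
gripper_width: 0.0854
```

Run:
```python
from h import *
o=get_obs();print(tcpfix(o),o["eef_pos"],o["wrist_force"],np.abs(o["dq"]).max(),o["time_s"])
c=capture("wrist");pickle.dump((o,c),open("w8.pkl","wb"));cv2.imwrite("pics/w8.png",cv2.resize(c["pixels"][130:384,130:390],None,fx=2.3,fy=2.3,interpolation=2))
c=capture("scene");im=c["pixels"];cv2.imwrite("pics/s8.png",cv2.resize(im[110:260,180:360],None,fx=4,fy=4,interpolation=2))
```

```text
[-100.2129847     0.39770029] [0.48948336 0.02500658 0.22804701] [-0.12713228 -0.18868996 -0.22973136] 0.01993751487304376 18.75
```

View pics/w8.png

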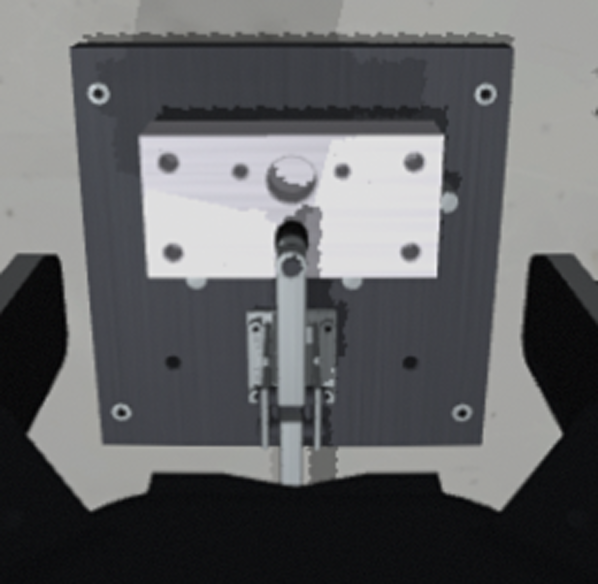

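View pics/s8.png

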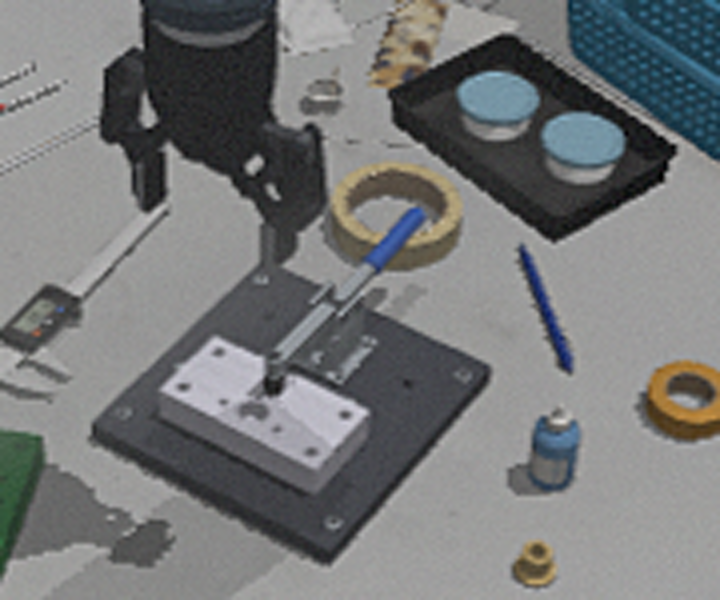

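The pad is on the block at (291,238). The block's top corners are (140,135), (444,135), (437,277) and (148,277), touching all three pins. The handle is down and the gripper is clear.

Run:
```python
from h import *
o,c=pickle.load(open("w8.pkl","rb"))
f=lambda z:(np.array(z,float)+.5)/2.3-.5+[130,130]
mb=np.array([[-.033,-.065],[-.033,.065],[.033,.065],[.033,-.065]])
B=onplane(c,f([(140,135),(444,135),(437,277),(148,277)]),.042,o)[:,:2]; ab,tb,rb=fit(mb,B)
mc=np.array([[.095,.1],[.095,-.1],[-.115,-.1],[-.115,.1]])
a2,t2,r2=fit(mc,onplane(c,f([(482,444),(102,443),(72,47),(513,47)]),.016,o)[:,:2]); print(a2,t2,r2.round(1).tolist())
print(tcpfix({"eef_pos":np.r_[tb,0]}),ab-.2365, ab-a2)
# handle angle via scene ray/plane y=0 of fixture: grip points
c=capture("scene"); g=lambda z:(np.array(z,float)+.5)/4-.5+[180,110]
Rw,C=cam(c); n=np.array([-np.sin(.2365),np.cos(.2365),0]); p0=np.array([.587,.0481,0])
Q=[]
for p in g([(372,262),(416,217)]):
    r=Rw@rays(c,[p])[0]; X=C+r*((p0-C)@n/(r@n)); Q.append([(X-p0)[:2]@[np.cos(.2365),np.sin(.2365)],X[2]])
print(np.array(Q)*1000)
Q=np.array(Q);print("slope deg",np.degrees(np.arctan2(*(Q[1]-Q[0])[::-1])))
from workcell import finish_job
```

```text
0.2374608353197696 [0.58668504 0.04818357] [[0.1, -0.2], [0.2, 0.3], [-0.1, -0.9], [-0.2, 0.7]]
[-47.98046036   0.17225234] 0.003224301902248705 0.0022634665824790845
[[ 89.33912074  67.08384098]
 [149.0797759   67.68829786]]
slope deg 0.5796998134914365
```

```bash
python3 -c "
from workcell import finish_job; print(finish_job())"
```

```text
the job is handed in; nothing more can be done
None
```

The block is loaded and clamped, and the job is handed in; no verdict was reported.

I squared the block against the two far pins with the open fingertips. I then pushed its right-hand end with the closed fingers until it met the end pin. Peak wrist force in either push was about 7 N. Finally I pressed the blue handle down to its stop, at about 28 N, and backed the gripper off.

**Block:** the last wrist picture put it at x -48.0 mm, y +0.2 mm in the fixture frame, turned by 0.003 rad. It touches all three pins and the rubber pad sits on its top.

**Handle:** it stalled hard at the expected height, with the fingertips at about 75 mm. A rough sight from the scene camera gave about 0.6 degrees above level, against the nominal 4 degrees. I put that difference down to reading pixels by eye.

**Surroundings:** the caliper, bottle and bush look unmoved in the pictures, though I did not measure them. The gripper was clear of everything, with wrist force near zero. I did not measure the pad's force on the block.

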